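# Put the aquarium spares back in their holders

### The job

Put each aquarium spare back in the holder made for it: the air pump flat in the rectangular tray, the airstone upright in the round cup, the feeding ring down over the post, and the check valve lying lengthwise in the middle of the cradle between its two cheeks. Set each one down rather than dropping it, so that it sits fully down in its holder, and leave the food jar and the tweezers where they are.

Things in the scene. Friction and masses are not known exactly. Their poses are not given: they have to be found in the camera images.
- pump: Aquarium air pump, loose: grey plastic rounded box 96 (x) x 56 (y) x 48 (z) mm, about 0.22 kg, with a small 6 mm thick outlet nipple that sticks out a further 10 mm at its +x end, 18 mm up. Stands upright on the shelf. Origin at the centre of its underside; x along its length, y across its width (grip the 56 mm), z up.
- airstone: Airstone, loose: blue ceramic cylinder standing on end, 34 mm diameter, 46 mm tall, with a white hose nipple (6 mm diameter, 12 mm tall) on top; about 60 g. Origin at the centre of its underside, z up along its axis. Yaw has no meaning.
- feeding_ring: Floating feeding ring, loose, lying flat: green plastic ring of 64 mm outer and 46 mm inner diameter, 16 mm tall, about 30 g. Origin at the centre of its underside (in the middle of the hole), z up. Yaw has no meaning.
- check_valve: In-line check valve, loose, lying down: clear plastic body 36 (x) x 24 (y) x 24 (z) mm with flat sides and a black band round its middle, and a black hose spigot of 8 mm diameter, 12 mm long, at each end (60 mm over all in x); about 30 g. Origin at the centre of its underside, x along its length, z up; grip the 24 mm in y. Either way round is the same.
- pump_tray: Fixed to the shelf, all of plain brown wood; origin on the shelf surface under its centre, z up. Rectangular tray for the pump, outside 124 (x) x 84 (y) x 12 (z) mm, inside 116 x 76 mm, floor 4 mm above the shelf, rim 8 mm above that floor. x along its length; the pump may lie either way round.
- stone_cup: Fixed to the shelf, all of plain brown wood; origin on the shelf surface under its centre, z up. Shallow round cup for the airstone: 60 mm outer and 52 mm inner diameter, floor 5 mm and rim 13 mm above the shelf. Yaw has no meaning.
- ring_post: Fixed to the shelf, all of plain brown wood; origin on the shelf surface under its centre, z up. Peg for the feeding ring: round base plate 90 mm in diameter and 5 mm thick, with a post of 28 mm diameter in its middle whose top is 27 mm above the shelf. Yaw has no meaning.
- valve_cradle: Fixed to the shelf, all of plain brown wood; origin on the shelf surface under its centre, z up. Cradle for the check valve: base plate 96 (x) x 52 (y) mm whose top is 6 mm above the shelf, with an upright cheek 8 mm thick and 20 mm high above the shelf across each end, leaving 80 mm between them along x; the long sides (towards +y and -y) are open. The valve lies along x between the cheeks, spigots towards them, either way round.
- food_jar: Bystander, loose, to be left alone: closed fish-food jar 50 mm in diameter, 60 mm tall, with a white cap, standing amid the work. Origin at the centre of its underside.
- tweezers: Bystander, loose, to be left alone: stainless steel aquascaping tweezers about 170 mm long, 26 mm wide and 6 mm high, lying beyond the work. Origin on the shelf under the joined end, x along their length towards the tips.

How it is judged:
By the outcome, as a careful person would: the job done as asked, in the order asked, and still so for the second after the job is handed in, with the robot touching nothing.
It also fails if it takes over 128 s, if anything falls off the work surface, if the arm or the gripper's body presses on something with over 40 N, if the wrist force passes 120 N, or if a joint passes its speed limit or range.

### The arm

A 6-joint arm with a two-finger parallel gripper is mounted at the origin on the work surface. World frame = base frame: x ahead of the robot, y to its left, z up, the work surface at z = 0. Lengths are in m, angles in rad, forces in N, time in s.
With the tool pointing down it reaches from about 0.25 to 0.775 m from the base axis. Payload 8.9 kg.
Tool frame: the origin (TCP) lies at the very end of the fingers, on their centre line; the grasp point (between the pads) lies 19 mm behind it; z points along the fingers, y is the line along which they close (so a half turn about z gives the same grasp; the last joint's range is limited). The gripper opens to 85 mm and grips with 20 to 120 N. Pads are 22 mm wide; open, the fingers measure 114 mm over their backs; the gripper's body (76 mm by 85 mm) begins 54 mm behind the grasp point. The pads swing forward as they close: fully open they stand 13 mm farther back than shut.
Start: joints at [-1.421, 0.291, -0.153, 1.127, 0, 1.431], TCP at [0.15, -0.503, 0.231] pointing down, gripper open.
Joint ranges: [-2.52, 2.52], [-0.91, 1.74], [-1.3, 1.37], [-1.96, 2.02], [-1.52, 1.47], [-3.14, 3.14]. Speed limits (rad/s): [2.22, 2.22, 2.79, 3.14, 3.14, 3.14].

### API

Orientations are given as a 3x3 rotation matrix whose columns are the frame's x, y, z axes.
In Python, from workcell import arm, vision, models, sensors gives the robot as it stands. The module is installed in compiled form; this text tells all that it offers. Calls block until the motion is done:
- arm.move_ptp(position, orientation): joint-space move of the TCP to a pose.
- arm.movel(position, orientation=None, feed=0.15, until_force=None): straight line of the TCP; orientation=None keeps the orientation; feed is the mean speed in m/s. With until_force (N) it stops when the force on the tool has changed by that much, and returns True; else False.
- arm.goto_joints(angles): joint-space move.
- arm.move_gripper(opening): opening from 0.0 (shut) to 1.0 (fully open); the grip force is fixed at half the most; returns when the fingers have stopped.
- arm.hold(seconds).
- arm.solve_ik(position, orientation): joint angles nearest the present ones, or None.
- vision.camera(name): name is "scene" or "top" or "wrist"; returns a dict with "img" (400x640x3 uint8, blue, green, red), "mtx" (3x3 intrinsics, pixels), "rvec" (rotation vector, rad) and "tvec" (3), from world to camera coordinates, as OpenCV has them. Camera axes: x right, y down, z forward; pixel columns grow to the right and rows downward; lengths in m; the calibration is good to about 2 mm. A picture is of the moment at which its call begins. There is no depth.
A pose or a line that the arm cannot do raises arm.PlanningError and nothing moves.
- arm.finish_job(): hands the job in; it is judged then, once.
Trained networks look in a picture, given as the dict that the camera call returned (one of the last four; its "shot" number tells which), for a name from the list of things; names that differ only in an ending like _2 or _b are one class to them, and where a whole thing is asked for, a point or a joint stands for the part that bears it (a point fixed in the world has none). Each returns a list of dicts, best first, with "p" (0 to 1); they miss things now and then, are a little off and sometimes report something else, mostly with a low value. They report only what shows in the picture. A call takes as long as a camera call.
- models.spot_in(picture, name): "rect" ([left, top, right, bottom] in pixels, round what is visible of it).
Readings, each from a call of its own:
- sensors.read_t(): time.
- sensors.read_qpos(): joint angles.
- sensors.read_qvel(): joint speeds.
- sensors.read_joint_efforts(): joint torques, N m.
- sensors.read_eef_pos(): TCP position.
- sensors.read_eef_rot(): TCP orientation.
- sensors.read_ft_force(): force on the tool from outside, world axes, zero at the start.
- sensors.read_torque(): the same for the moment, N m.
- sensors.read_finger_gap(): opening from 0.0 (shut) to 1.0 (fully open).
- sensors.read_gripper_force(): force on a finger pad.
Only numpy, scipy, OpenCV 4.12 (cv2) and the standard library are available. Lean on these libraries where they do the work, as an engineer would, in place of code of your own. Each camera call takes 0.05 s, during which the arm holds its last target. There are 200 camera calls.

## Working session

There is one attempt and no reset: what is moved stays moved. The work goes in short steps, each a Python script; the robot and the scene stay as the last script left them, time stands still between calls to the robot, and variables do not carry over. Pictures are saved under pics/ and viewed, at most 14 in all, crops included, and the job is handed in when it is done.

```bash
mkdir -p pics
cat > h.py <<'E'
import numpy as np, cv2
from workcell import arm, vision, models, sensors
def ray(c,u,v,z):
    R=cv2.Rodrigues(np.array(c["rvec"],float))[0]; t=np.array(c["tvec"],float).ravel()
    p=cv2.undistortPoints(np.array([[[u,v]]],float),np.array(c["mtx"]),None).ravel()
    d=R.T@np.array([p[0],p[1],1]); o=-R.T@t
    return o+d*(z-o[2])/d[2]
def proj(c,P):
    return cv2.projectPoints(np.array(P,float).reshape(-1,3),np.array(c["rvec"],float),np.array(c["tvec"],float),np.array(c["mtx"]),None)[0].reshape(-1,2)
H=dict(pump=.048,airstone=.046,feeding_ring=.016,check_valve=.024,pump_tray=.012,stone_cup=.013,ring_post=.005,valve_cradle=.006,food_jar=.06,tweezers=.006)
E
python3 - <<'E'
from h import *
for n in("top","scene"):
    c=vision.camera(n); cv2.imwrite(f"pics/{n}0.png",c["img"])
    R=cv2.Rodrigues(np.array(c["rvec"],float))[0];print(n,-R.T@np.array(c["tvec"]).ravel(), c["mtx"][0][0])
    for k,h in H.items():
        for d in models.spot_in(c,k)[:2]:
            r=d["rect"];print(k,round(d["p"],2),np.round(r),np.round(ray(c,(r[0]+r[2])/2,(r[1]+r[3])/2,h),3))
print(sensors.read_t())
E
```

```text
top [ 0.4427272  -0.0026319   1.02782079] 428.9883888886917
pump 0.95 [336. 134. 380. 175.] [ 0.64  -0.121  0.048]
airstone 0.62 [126. 193. 145. 208.] [0.539 0.391 0.046]
feeding_ring 0.86 [260. 227. 286. 253.] [0.445 0.08  0.016]
feeding_ring 0.26 [124. 193. 147. 212.] [0.536 0.402 0.016]
check_valve 0.55 [250. 147. 265. 171.] [0.636 0.115 0.024]
pump_tray 0.67 [166. 246. 230. 307.] [0.363 0.255 0.012]
ring_post 0.85 [327. 217. 361. 256.] [ 0.45  -0.088  0.005]
food_jar 0.89 [300. 174. 324. 198.] [ 0.566 -0.012  0.06 ]
tweezers 0.55 [303.  78. 311. 138.] [ 0.766 -0.003  0.006]
scene [1.39238647 0.11054033 1.17522528] 483.81404737717725
pump 0.77 [252. 197. 288. 233.] [ 0.659 -0.116  0.048]
airstone 0.7 [448. 197. 461. 212.] [0.561 0.398 0.046]
feeding_ring 0.8 [339. 160. 361. 182.] [0.449 0.093 0.016]
check_valve 0.43 [346. 216. 360. 232.] [0.645 0.119 0.024]
check_valve 0.18 [299. 239. 313. 292.] [0.792 0.003 0.024]
pump_tray 0.78 [384. 142. 424. 177.] [0.38  0.258 0.012]
stone_cup 0.68 [226. 140. 244. 155.] [ 0.392 -0.28   0.013]
ring_post 0.67 [278. 162. 305. 183.] [ 0.465 -0.086  0.005]
valve_cradle 0.96 [178. 170. 210. 192.] [ 0.533 -0.379  0.006]
food_jar 0.78 [306. 180. 322. 209.] [ 0.581 -0.     0.06 ]
food_jar 0.4 [225. 139. 245. 156.] [ 0.432 -0.264  0.06 ]
tweezers 0.51 [300. 236. 315. 290.] [0.774 0.005 0.006]
1.1
```

Run:
```python
import cv2
i=cv2.imread("pics/top0.png"); cv2.imwrite("pics/top0c.png",cv2.resize(i[120:320,110:310],None,fx=3,fy=3,interpolation=cv2.INTER_CUBIC))
cv2.imwrite("pics/top0d.png",cv2.resize(i[120:320,310:510],None,fx=3,fy=3,interpolation=cv2.INTER_CUBIC))
```

```text
(no output)
```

View pics/top0c.png

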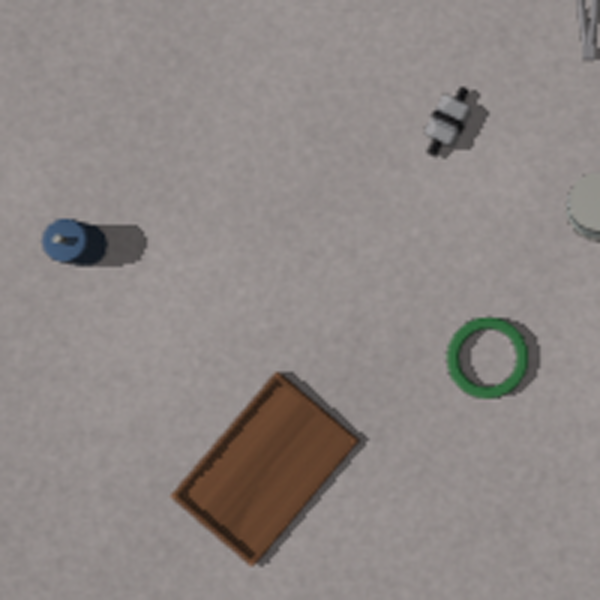

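View pics/top0d.png

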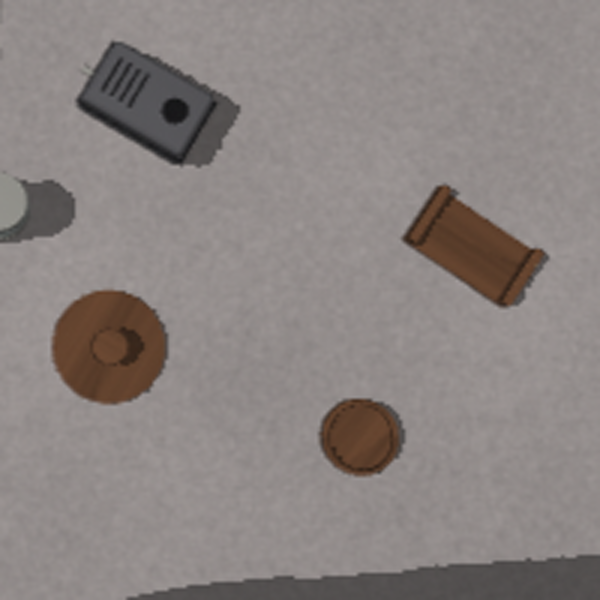

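View pics/scene0.png

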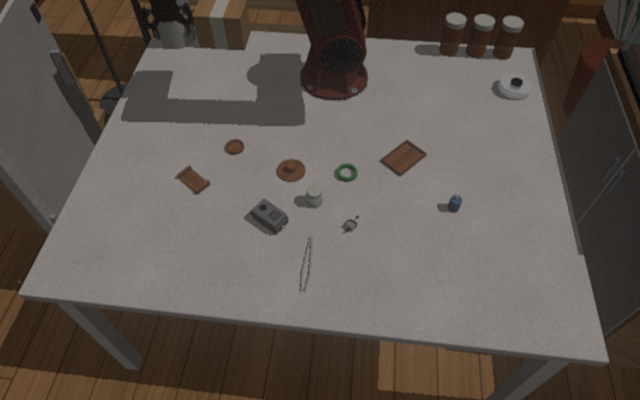

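The crops show every item. In crop pixels:

- **Left crop:** the airstone top is at about (66,240) and the ring at (488,357). The valve spigots are at (434,152) and (463,92). The tray corners are (175,495), (280,375), (362,438) and (255,563).
- **Right crop:** the pump's top edges run (118,42)–(216,100), with its nipple at the upper left. The post base is at (110,347), the cup at (360,437), and the cradle lies diagonally at about (475,245).

Next I'll compute poses and check two of them with the wrist camera.

```bash
cat >> h.py <<'E'
def Rt(yaw):
    y=np.array([-np.sin(yaw),np.cos(yaw),0]); z=np.array([0,0,-1.]); return np.c_[np.cross(y,z),y,z]
def ptp(x,y,z,yaw):
    "tool across the object's y; of the two half turns take the one nearest in joint space"
    q=np.array(sensors.read_qpos()); best=None
    for k in(0,np.pi):
        s=arm.solve_ik([x,y,z],Rt(yaw+k))
        if s is not None and (best is None or abs(s[5])<abs(best[0][5])): best=(s,Rt(yaw+k))
    arm.move_ptp([x,y,z],best[1])
def outline(n,P):
    x,y,w=P; c,s=np.cos(w),np.sin(w)
    def box(a,b,z): return np.array([[x+c*i-s*j,y+s*i+c*j,z] for i,j in((a,b),(-a,b),(-a,-b),(a,-b))])
    def cir(r,z): t=np.linspace(0,2*np.pi,48); return np.c_[x+r*np.cos(t),y+r*np.sin(t),0*t+z]
    return dict(pump=[box(.048,.028,.048),box(.048,.028,0)],pump_tray=[box(.062,.042,.012)],airstone=[cir(.017,.046)],stone_cup=[cir(.03,.013)],
      feeding_ring=[cir(.032,.016),cir(.023,.016)],ring_post=[cir(.045,.005),cir(.014,.027)],check_valve=[box(.018,.012,.024),box(.03,.004,.016)],
      valve_cradle=[box(.048,.026,.006),box(.04,.026,.02)],food_jar=[cir(.025,.06)])[n]
def overlay(c,poses):
    im=c["img"].copy()
    for n,P in poses.items():
        for o in outline(n,P): cv2.polylines(im,[np.round(proj(c,o)*16).astype(int)],True,(0,255,255),1,cv2.LINE_AA,4)
    return im
E
python3 - <<'E'
from h import *; import json
c=vision.camera("top")
def pk(x,y,z,right=0): return ray(c,(x+.5)/3-.5+(310 if right else 110),(y+.5)/3-.5+120,z)[:2]
def mean(pts,z,r=0): return np.mean([pk(*p,z,r) for p in pts],0)
P={}
def yaw(a,b,z,r=0): d=pk(*b,z,r)-pk(*a,z,r); print(np.linalg.norm(d)); return float(np.arctan2(d[1],d[0]))
P["pump"]=[*mean([(118,42),(216,100),(184,155),(80,98)],.048,1),yaw((216,100),(118,42),.048,1)]
P["pump_tray"]=[*mean([(175,495),(280,375),(362,438),(255,563)],.012),yaw((175,495),(280,375),.012)]
P["airstone"]=[*pk(66,240,.046),0]
P["stone_cup"]=[*pk(360,437,.013,1),0]
P["feeding_ring"]=[*pk(488,357,.012),0]
P["ring_post"]=[*pk(110,347,.005,1),0]
P["check_valve"]=[*mean([(434,152),(463,92)],.012),yaw((434,152),(463,92),.012)]
P["valve_cradle"]=[*mean([(405,240),(443,187),(547,253),(505,305)],.014,1),yaw((424,214),(526,279),.014,1)]
P={k:[round(float(a),4) for a in v] for k,v in P.items()}; print(P); json.dump(P,open("P.json","w"))
cv2.imwrite("pics/ov.png",cv2.resize(overlay(c,P)[120:320,110:510],None,fx=2,fy=2))
x,y,w=P["pump"]; ptp(x-.05,y,.30,w); c=vision.camera("wrist"); cv2.imwrite("pics/w1.png",overlay(c,P))
R=cv2.Rodrigues(np.array(c["rvec"],float))[0];print(-R.T@np.array(c["tvec"]).ravel(),R[2],c["mtx"][0][0],sensors.read_eef_pos(),sensors.read_eef_rot(),sensors.read_t(),sensors.read_qpos())
E
```

```text
0.08843495344276052
0.12074183954082625
0.053643317943589085
0.09487596500097821
{'pump': [0.6439, -0.1241, 1.0134], 'pump_tray': [0.3653, 0.2525, -0.719], 'airstone': [0.541, 0.3998, 0.0], 'stone_cup': [0.3803, -0.2863, 0.0], 'feeding_ring': [0.4478, 0.0821, 0.0], 'ring_post': [0.4532, -0.0929, 0.0], 'check_valve': [0.6352, 0.1129, -0.4465], 'valve_cradle': [0.5287, -0.3844, -2.1626]}
[ 0.55202552 -0.19201485  0.44364093] [ 0.16116624  0.25761191 -0.95271273] 292.6656749993258 [ 0.59372583 -0.12466146  0.29994755] [[-5.30144681e-01 -8.47907192e-01 -1.00921106e-04]
 [-8.47907190e-01  5.30144689e-01 -8.06378092e-05]
 [ 1.21876167e-04  4.28220257e-05 -9.99999992e-01]] 3.5583 [-3.27354710e-01  4.30320769e-01  2.30547055e-01  1.37109225e+00
 -1.08805743e-04 -1.33937984e+00]
```

View pics/ov.png

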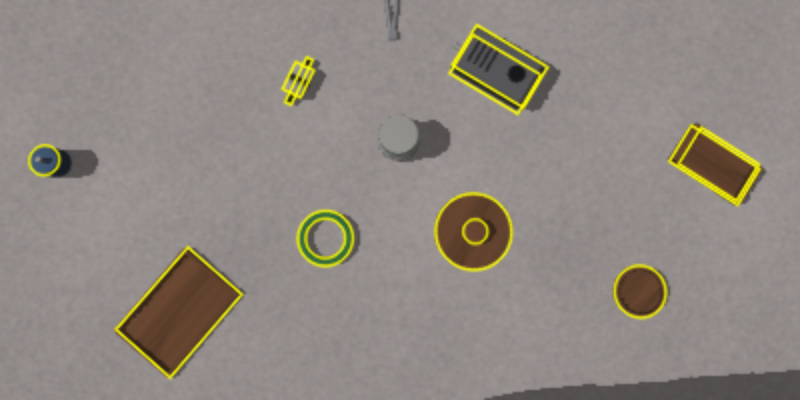

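View pics/w1.png

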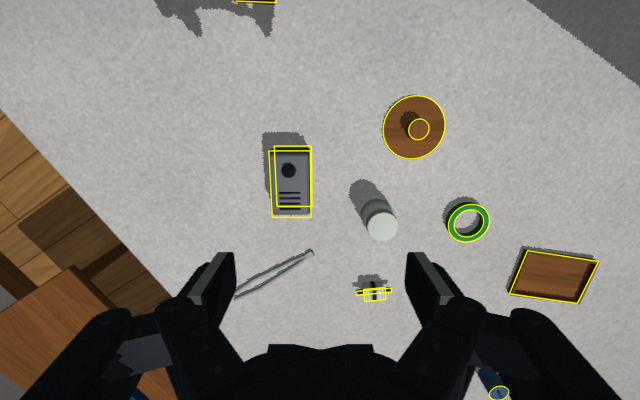

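The outlines sit on the objects in both views: the pump at (270–312, 146–217) in the wrist image, with the ring, post and tray matching to about 2 px. I'm moving the pump now.

```bash
cat >> h.py <<'E'
import json
P=json.load(open("P.json"))
def pick(n,z,pre,hov=.14):
    x,y,w=P[n]; arm.move_gripper(pre); ptp(x,y,hov,w)
    hit=arm.movel([x,y,z+.015],feed=.15,until_force=15) or arm.movel([x,y,z],feed=.04,until_force=8)
    print("contact",hit,sensors.read_eef_pos()[2])
    arm.move_gripper(0); z0=sensors.read_eef_pos()[2]
    arm.movel([x,y,hov+.03],feed=.15)
    print(n,"gap",sensors.read_finger_gap(),"F",sensors.read_gripper_force(),"t",sensors.read_t()); return z0
def place(n,z,rel,hov=.17):
    "z: expected TCP height when seated"
    x,y,w=P[n]; ptp(x,y,hov,w); arm.movel([x,y,z+.02],feed=.15); arm.hold(.3)
    hit=arm.movel([x,y,z-.003],feed=.02,until_force=4)
    print("seat",hit,"z",sensors.read_eef_pos()[2],"exp",z)
    if sensors.read_eef_pos()[2]>z+.004: print("STOPPED HIGH"); return False
    arm.hold(.2); arm.move_gripper(rel); arm.hold(.2); arm.movel([x,y,hov],feed=.12); print("t",sensors.read_t()); return True
def look(cam,name,crop=None,f=2,ov=True):
    c=vision.camera(cam); im=overlay(c,P) if ov else c["img"]
    if crop: im=cv2.resize(im[crop[1]:crop[3],crop[0]:crop[2]],None,fx=f,fy=f,interpolation=cv2.INTER_CUBIC)
    cv2.imwrite(f"pics/{name}.png",im)
E
python3 - <<'E'
from h import *
z=pick("pump",.012,1.0)
if sensors.read_finger_gap()>.4 and place("pump_tray",z+.004,.95): 
    P.pop("pump"); x,y,w=P["airstone"]; ptp(x-.09,y-.05,.25,0); look("top","t2",(110,160,310,310),4)
E
```

```text
contact False 0.011748631881841724
pump gap 0.6493919422051163 F 64.24922078847885 t 7.4917
seat True z 0.016406842122154024 exp 0.016475784052450527
t 14.0833
```

```bash
ls -la pics
```

```text
total 2260
drwxr-xr-x 2 agent agent   4096 Nov 30 14:52 .
drwxr-xr-x 3 agent agent   4096 Nov 30 14:52 ..
-rw-r--r-- 1 agent agent 296410 Nov 30 14:52 ov.png
-rw-r--r-- 1 agent agent 374006 Nov 30 14:50 scene0.png
-rw-r--r-- 1 agent agent 404180 Nov 30 14:52 t2.png
-rw-r--r-- 1 agent agent 313821 Nov 30 14:50 top0.png
-rw-r--r-- 1 agent agent 277660 Nov 30 14:50 top0c.png
-rw-r--r-- 1 agent agent 279657 Nov 30 14:50 top0d.png
-rw-r--r-- 1 agent agent 348041 Nov 30 14:52 w1.png
```

View pics/t2.png

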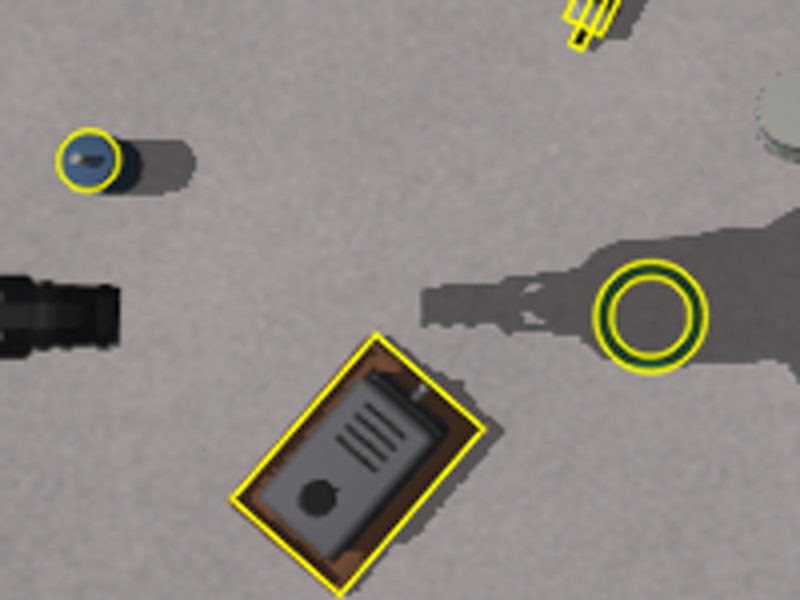

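The pump lies inside the tray outline, with its body around (345,470) and clear of all the rims. Next is the airstone.

Run:
```python
from h import *
z=pick("airstone",.012,.75)
if .3<sensors.read_finger_gap()<.5 and place("stone_cup",z+.005,.62): 
    P.pop("airstone")
    x,y,w=P["feeding_ring"]; arm.move_gripper(.88); ptp(x,y,.2,0)
    look("top","t3",(390,200,490,300),5)
    arm.movel([x,y,.03],feed=.15,until_force=15)
    print(arm.movel([x,y,-.008],feed=.02,until_force=5),sensors.read_eef_pos())
```

```text
contact False 0.011715471620234195
airstone gap 0.3825675297192511 F 59.458832144737244 t 18.7667
seat True z 0.01737539369206545 exp 0.01748276284568845
t 25.6833
False [ 0.44787911  0.08206784 -0.00791546]
```

View pics/t3.png

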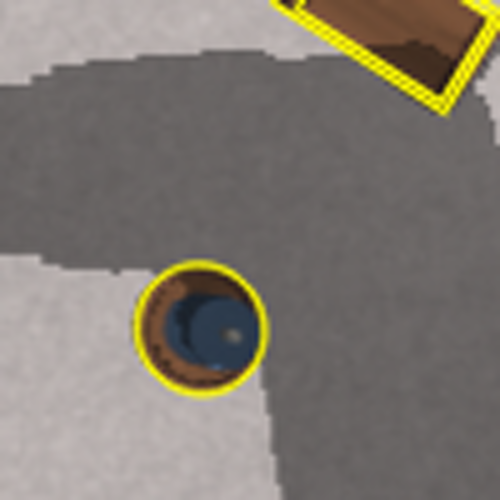

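The airstone stands upright in the cup, near (215,330). The fingertips have not reached the shelf yet, because the open pads stand back from the TCP. I'll grip the ring 2 mm higher.

Run:
```python
from h import *
x,y,w=P["feeding_ring"]
arm.movel([x,y,-.006],feed=.04); arm.move_gripper(0); z0=sensors.read_eef_pos()[2]
print(z0,sensors.read_ft_force(),sensors.read_finger_gap())
arm.movel([x,y,.12],feed=.15); print(sensors.read_finger_gap(),sensors.read_gripper_force())
P.pop("feeding_ring"); 
look("wrist","w3",None,1); look("top","t4",(230,190,390,290),5)
```

```text
-0.005127467843928854 [-5.16517536 -0.29152644 18.48611544] 0.7353381764631461
0.7309865299825745 65.20793410018086
```

View pics/w3.png

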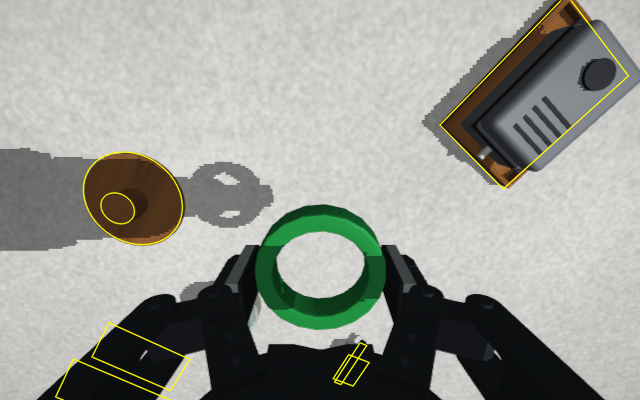

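The ring is held level and centred between the pads, at (320,267). I'm putting it over the post.

Run:
```python
from h import *
if place("ring_post",.0,.9,hov=.14):
    x,y,w=P["check_valve"]; arm.move_gripper(.6); ptp(x-.1,y,.28,w); look("wrist","w4",None,1)
    look("top","t5",(300,200,390,270),6); c=vision.camera("top")
    for k in("feeding_ring","check_valve"): print([(round(d["p"],2),np.round(d["rect"],1)) for d in models.spot_in(c,k)[:1]])
```

```text
seat True z 3.865322745525909e-05 exp 0.0
t 37.3667
[(0.68, array([334.1, 223.9, 360.9, 250.2]))]
[(0.51, array([250.2, 149.1, 264.8, 170. ]))]
```

View pics/w4.png

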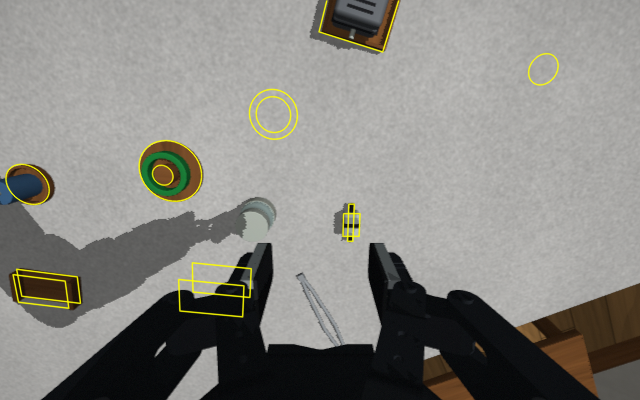

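View pics/t5.png

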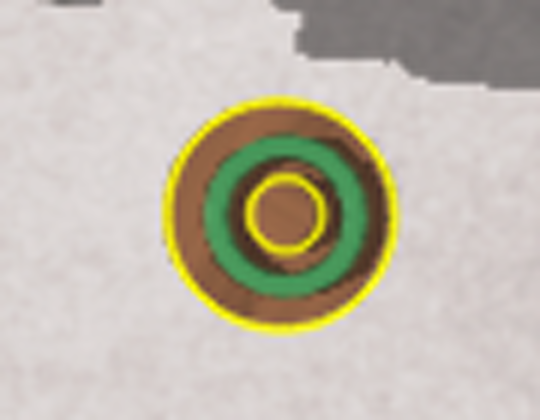

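The ring is around the post, concentric and flat on the base. The valve at (351,224) matches its outline, so it goes next.

Run:
```python
from h import *
z=pick("check_valve",.005,.6)
if .18<sensors.read_finger_gap()<.4 and place("valve_cradle",z+.006,.5): 
    x,y,w=P["valve_cradle"]; ptp(.35,.0,.25,0)
    look("top","t6",(420,160,520,240),6)
    c=vision.camera("top"); cv2.imwrite("pics/end.png",cv2.resize(c["img"][80:320,110:510],None,fx=2,fy=2))
```

```text
contact False 0.004734485475627284
check_valve gap 0.2622046160506452 F 59.07313048839569 t 43.0417
seat True z 0.011422440947916182 exp 0.01141683208327337
t 49.3833
```

View pics/t6.png

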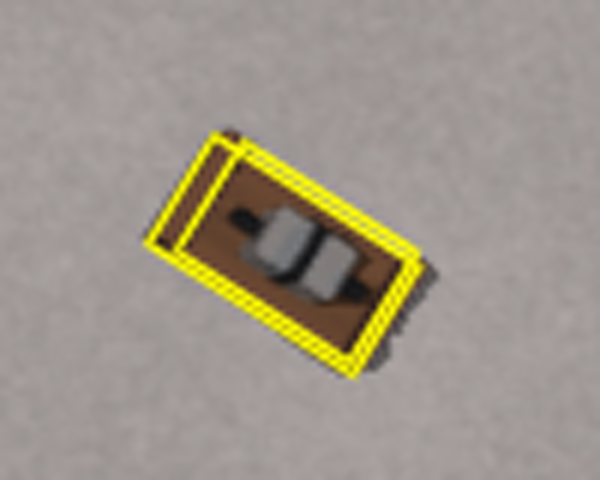

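View pics/end.png

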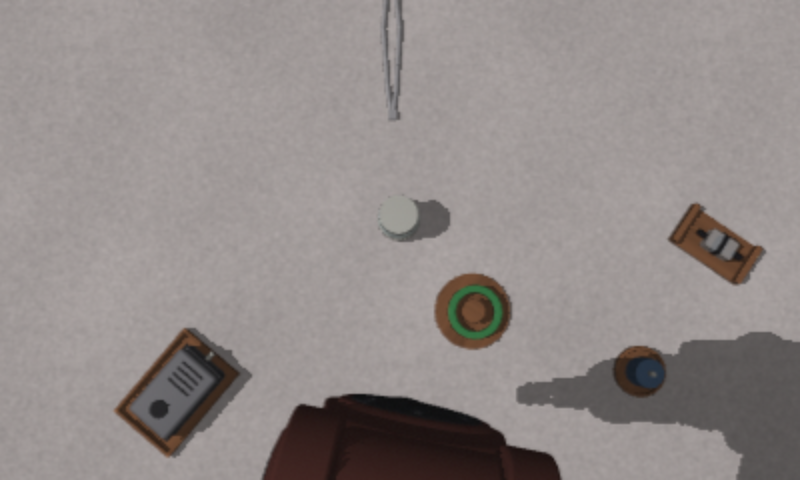

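The valve lies along the cradle, and the jar and tweezers have not moved. Its spigots are at about (230,215) and (372,295) in the crop. It looks slightly right of centre, so I'll measure that on a clean enlargement.

Run:
```python
from h import *
look("top","t7",(440,170,500,222),10,ov=False)
```

```text
(no output)
```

View pics/t7.png

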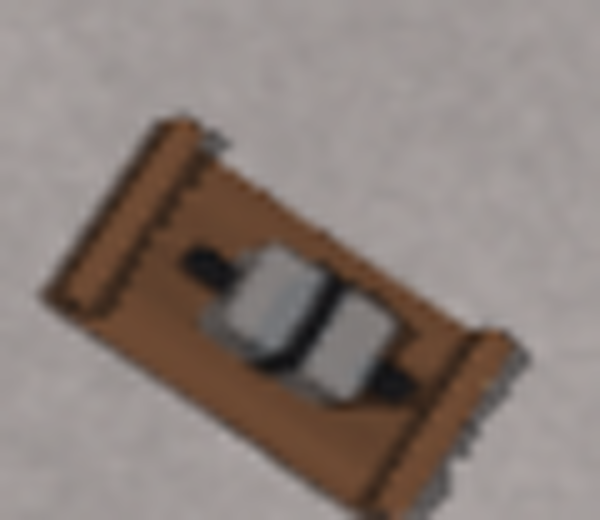

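On the clean view the valve's midpoint is about (299,325) and the cheeks' midpoint about (290,322). That puts the valve roughly 2 mm off centre, which is well within the 10 mm clearance at each end. I'm handing the job in.

```bash
python3 -c "
from h import *
print(sensors.read_t(),arm.finish_job())"
```

```text
the job is handed in; nothing more can be done
51.125 None
```

All four spares are seated in their holders, placed in the order asked, and the job was handed in at 51 s with the jar and tweezers untouched; the valve sits about 2 mm off the cradle's centre.

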